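# Swing a coped tube about its post onto the angle stop of the fixture plate

## Task

Set up the square tube for tacking to the upright pipe. Slide it along the plate, without lifting it, until its coped end is butted fully home on the pipe while the tube still points well off to the side; then, keeping the cope home on the pipe, swing the tube about the pipe until you feel its side bear on the brass-headed stop screw of the red magnetic block. The screw is set by hand to the wanted angle and only the magnet holds the block, so press the tube against it gently without shifting the block, let go, and leave the G-clamp, wrench and jar where they are.

Things in the scene. Friction and masses are not known exactly. Their poses are not given: they have to be found in the camera images.
- tube_cope (a point): Bright steel square tube, 40 mm wide, 40 mm high, 0.3 to 0.65 kg, loose on a dark plate; one end coped (fish-mouth, arc radius 26 mm, upright) to fit the pipe, the other closed by a flat black cap. Point: half-way up, 24 mm out in front of the cope's deepest part: it comes onto the pipe's axis when home. x axis: along the tube to the capped end; z up.
- tube_mid (a point): Middle of the tube, half-way up: 105 mm along the tube from tube_cope. Axes as tube_cope.
- tube_end (a point): Centre of the flat capped end face, 40 mm by 40 mm: 190 mm along the tube from tube_cope, half-way up. Axes as tube_cope.
- post_foot (a point): Grey upright pipe, 48 mm in diameter, 100 mm tall, bolted immovably to the perforated dark plate (400 by 390 mm, 12 mm thick: its top face is 12 mm above the bench). Point: on the pipe's axis at the plate's top face; z up.
- line_start (a point): Start of the nominal line of the tube: on the pipe's axis, 20 mm above the plate. x axis: along the line, the way the capped end has to point; y axis: level, towards the block. The tube starts with its capped end 0.5 to 0.85 rad off the line on the -y side. The true line, set by the stop screw, is up to 0.075 rad either side of the nominal one.
- line_end (a point): Point 190 mm along the nominal line, 20 mm above the plate; axes as line_start. The red magnetic block (100 long, 52 wide, 50 mm high) stands 85 to 185 mm along the line, its face 47 mm to the +y side. A screw juts from the face 150 mm along the line, 20 mm up; its flat brass head (22 mm across) faces -y, 9 to 31 mm off the line: the set distance is not measured, so feel for it.
- block (a joint): How far the magnetic block has been shoved along line_start's y axis from its setting, m: 0 as set. The magnet holds it still up to about 22 N of push; harder than that and it slides. line_start, line_end and the screw move with it.
- gclamp_mid (a point): Bystander: red steel G-clamp lying flat, about 160 by 85 mm, 20 mm high. Point: its middle.
- wrench: Bystander: steel adjustable wrench, 190 mm long, 14 mm high, lying on the plate; origin under its middle.
- jar: Bystander: amber glass jar with a brass-coloured lid, 60 mm in diameter, 85 mm tall, standing on the plate; origin at its underside.
There are look-alikes about, which are no part of the job. Of the things that look like the part that bears tube_cope, the smaller one is meant.

How it is judged:
On the way, in this order (a step that is already met when the one before it is completed fails the run):
1. the cope is butted home on the pipe while the tube is still well out of line (horizontal distance between tube_cope and post_foot below 0.003 m and angle between the x axis of tube_cope and the x axis of line_start, either way round above 0.3 rad), for 0.1 s.
2. the tube's side is pressed lightly on the stop screw with the cope on the pipe (horizontal distance between tube_cope and post_foot below 0.005 m and angle between the x axis of tube_cope and the x axis of line_start, either way round below 0.11 rad and contact force between tube and block above 0.8 N), for 0.02 s.
At the end, for the whole second after the job is handed in: The cope is home on the pipe (tube_cope within 2.5 mm of the pipe's axis), the tube lies flat on the plate at the angle of the stop screw (within 0.095 rad of the nominal line, which covers every setting of the screw), the block is within 2 mm of its setting, and everything is released and at rest (horizontal distance between tube_cope and post_foot below 0.0025 m and angle between the x axis of tube_cope and the x axis of line_start, either way round below 0.095 rad and value of joint block between -0.002 and 0.002 m and angle between tube_cope's own z axis and vertical below 0.02 rad and linear speed of tube below 0.01 m/s); the robot touches nothing.
It fails at once if the magnetic block is shoved more than 2 mm (value of joint block above 0.002 m or value of joint block below -0.002 m).
It fails at once if the tube is swung towards the line (under 0.25 rad) with its cope more than 12 mm off the pipe (angle between the x axis of tube_cope and the x axis of line_start, either way round below 0.25 rad and horizontal distance between tube_cope and post_foot above 0.012 m).
It fails at once if the tube is lifted more than 8 mm off the plate (height (world z) of tube_mid above 0.04 m).
It fails at once if the G-clamp, the wrench or the jar is moved more than 15 mm (distance of any of gclamp_mid, wrench, jar from where it was at the start of the episode above 0.015 m).
It also fails if it takes over 64 s, if anything falls off the work surface, if the arm or the gripper's body presses on something with over 40 N, if the wrist force passes 120 N, or if a joint passes its speed limit or range.

## Robot

A 7-joint arm with a two-finger parallel gripper is mounted at the origin on the work surface. World frame = base frame: x ahead of the robot, y to its left, z up, the work surface at z = 0. Lengths are in m, angles in rad, forces in N, time in s.
With the tool pointing down it reaches from about 0.35 to 0.9 m from the base axis. Payload 8.1 kg.
Tool frame: the origin (TCP) lies midway between the tips of the shut fingers; the grasp point (between the pads) lies 19 mm behind it; x points along the fingers, z is the direction in which the jaws open and shut, and the axes are right-handed (so a half turn about x gives the same grasp; the last joint's range is limited). The gripper opens to 92 mm and grips with 3 to 60 N. Pads are 19 mm wide; open, the fingers measure 130 mm over their backs; the gripper's body (75 mm by 190 mm) begins 47 mm behind the grasp point.
Start: joints at [1.003, 0.434, 0.025, 1.573, -0.012, 1.134, -0.075], TCP at [0.28, -0.559, 0.227] pointing down, gripper open.
Joint ranges: [-2.62, 2.62], [-0.44, 2.09], [-1.27, 1.32], [0.08, 2.57], [-1.32, 4.46], [0.12, 2], [-2.74, 2.74]. Speed limits (rad/s): [2.22, 2.22, 3.01, 3.01, 3.14, 3.14, 3.14].

## Interface

Orientations are given as a rotation vector (axis times angle).
In Python, from cell import arm gives the robot as it stands. The module is installed in compiled form; this text tells all that it offers.
- The arm moves only by the tool move_arm, never from a script. Its argument "steps" is text: rows parted by semicolons, each of 5 numbers parted by spaces: the shift along the tool's x, y, z in m, then the turn about the tool's x in rad, then the closure in counts, from 0 (fully open) to 255 (shut). A call has 1 to 10 rows; each row is the pose to reach, as a shift and turn from the pose commanded when the call began, along the tool's axes at that moment; what a row does not reach only later rows make up. A row lasts 1/12 s, in which the tool goes at most 41.7 mm and 7.16 degrees, less where a joint would pass 70% of its speed; a pose out of reach is approached as far as the arm can. A call with a gripper value outside its range is refused whole. The fingers move at their own pace and stop on an object; "squeeze" is the grip in N (left out, the last holds). Time passes only in rows, so rows that repeat a pose let the fingers close. It gives the time, the measured TCP pose, the force and the opening at its end, in the units of the state.
- arm.observe(): the state, without advancing time (a new reading comes with each control period).
- arm.get_image(name): name is "scene" or "top" or "wrist"; returns a dict with "img" (400x640x3 uint8, blue, green, red), "z_map" (400x640 float32, m along the optical axis (not along the pixel's ray), 0 where there is no reading), "vfov" (degrees; the focal length in pixels is half the picture's height over the tangent of half this angle, whatever the lens; pixels are square), "cx", "cy" (the principal point, pixels), "extrinsics" (4x4, takes a point from camera to world coordinates). Camera axes: x right, y up, looking along -z (the intrinsics and any distortion apply to the point x, -y, -z); pixel columns grow to the right and rows downward; lengths in m; the calibration is good to about 2 mm. The wrist camera is an equidistant fisheye: a pixel r from the principal point sees the ray r / f radians off the axis. A picture is of the moment at which its call begins.
- arm.sign_off(): hands the job in, once; it reports no verdict.
The state is a dict: "clock": time; "joints": joint angles; "dq": joint speeds; "joint_efforts": joint torques, N m; "position": TCP position; "ee_rot": TCP orientation; "force": force on the tool from outside, world axes, zero at the start; "ft_torque": the same for the moment, N m; "width": opening from 0.0 (shut) to 1.0 (fully open).
Only numpy, scipy, OpenCV 4.12 (cv2) and the standard library are available. Lean on these libraries where they do the work, as an engineer would, in place of code of your own. Each camera call takes 0.05 s, during which the arm holds its last target.

## Working session

There is one attempt and no reset: what is moved stays moved. The work goes in short steps, Python scripts to look and compute and a tool call to move; the robot and the scene stay as the last step left them, time stands still between calls to the robot, and variables do not carry over. Pictures are saved under pics/ and viewed, and the job is handed in when it is done.

Besides the shell and the picture viewer there is one more tool, called after "Request:" as name(argument=value, ...) on one line, values as JSON. move_arm: Moves the arm, as the interface text tells. Its arguments: {"type":"object","properties":{"steps":{"type":"string"},"squeeze":{"type":"number"}},"required":["steps"]}

```bash
mkdir -p pics; ls
python3 - <<'E'
from cell import arm
import cv2,numpy as np
s=arm.observe(); print(s)
for n in ["scene","top","wrist"]:
    d=arm.get_image(n); cv2.imwrite(f"pics/{n}0.png",d["img"]); np.savez(f"pics/{n}0.npz",**d)
    print(n,d["vfov"],d["cx"],d["cy"],np.round(d["extrinsics"],3).tolist())
E
```

```text
pics
{'clock': 0.0, 'joints': array([ 1.00338817,  0.43521385,  0.0249828 ,  1.57407662, -0.01157901,
        1.13401448, -0.07510734]), 'dq': array([-0.00023293,  0.00073862, -0.00121377,  0.00042725, -0.0006538 ,
       -0.00117708, -0.00064431]), 'joint_efforts': array([ 3.43617212e-04, -6.67854095e+01,  9.84562151e-01, -3.14461398e+01,
       -6.07211539e-02,  4.26500116e-02,  1.62053266e-04]), 'position': array([ 0.2798678 , -0.55827081,  0.22595869]), 'ee_rot': array([ 0.86117549,  1.39535845, -0.8600641 ]), 'force': array([-0.39685363, -0.48200326,  0.25175383]), 'ft_torque': array([ 0.08115113,  0.02493191, -0.04498232]), 'width': 0.9985793964502632}
scene 47.63964800279656 319.670879718437 201.64940302876028 [[0.72, -0.5, 0.481, 1.112], [0.694, 0.532, -0.486, -0.684], [-0.013, 0.683, 0.73, 0.979], [0.0, 0.0, 0.0, 1.0]]
top 48.336955442424916 320.66006807837897 204.74133247543767 [[0.025, 0.996, -0.091, 0.427], [-1.0, 0.023, -0.018, -0.07], [-0.016, 0.091, 0.996, 1.084], [0.0, 0.0, 0.0, 1.0]]
wrist 65.70646984690485 319.11915667128596 198.30261800350263 [[0.447, 0.855, 0.263, 0.35], [-0.894, 0.428, 0.13, -0.521], [-0.001, -0.293, 0.956, 0.384], [0.0, 0.0, 0.0, 1.0]]
```

View pics/scene0.png

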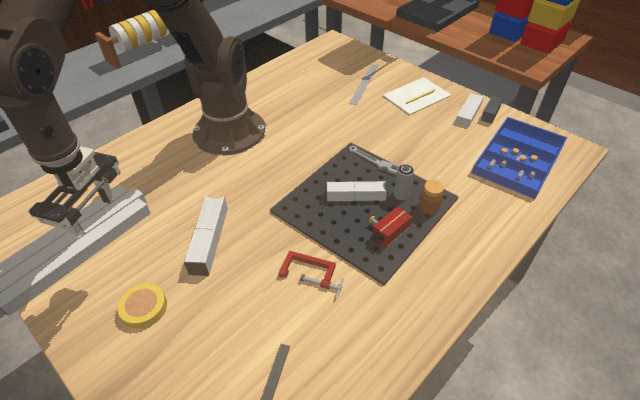

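View pics/top0.png

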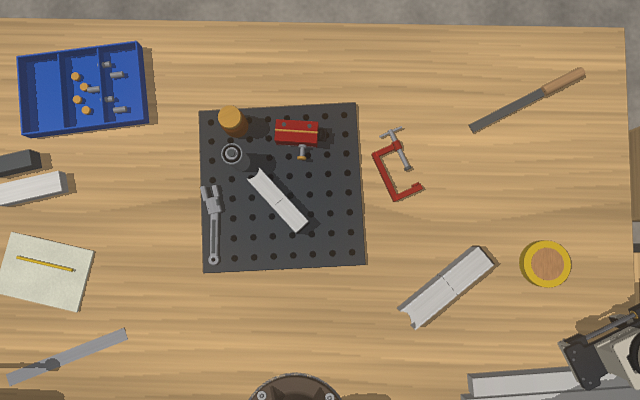

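View pics/wrist0.png

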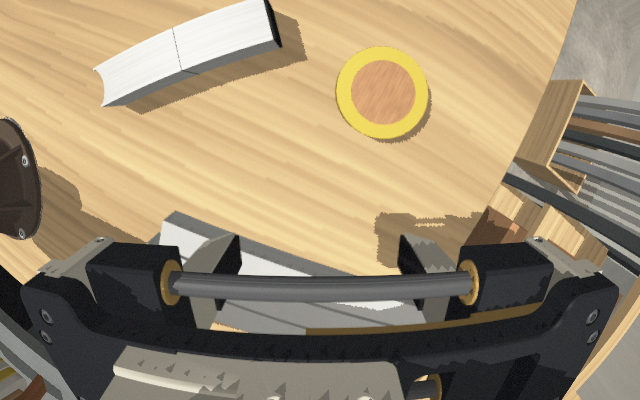

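The top view shows the target tube on the plate, cope near (253,175) and cap near (302,228). The pipe is at (232,153), the red block at (297,131), and its screw head at (302,152). The larger look-alike lies off the plate at (447,287). Next I measure them.

```bash
cat > h.py <<'E'
import numpy as np,cv2
def load(n): return dict(np.load(f"pics/{n}.npz"))
def cloud(d):
    f=200/np.tan(np.radians(float(d["vfov"]))/2)
    v,u=np.mgrid[0:400,0:640].astype(float); z=d["z_map"]
    P=np.stack([(u-d["cx"])/f*z,-(v-d["cy"])/f*z,-z],-1)
    E=d["extrinsics"]; return P@E[:3,:3].T+E[:3,3]
def onplane(d,uv,h):
    f=200/np.tan(np.radians(float(d["vfov"]))/2); uv=np.atleast_2d(uv).astype(float)
    r=np.stack([(uv[:,0]-d["cx"])/f,-(uv[:,1]-d["cy"])/f,-np.ones(len(uv))],-1)
    E=d["extrinsics"]; r=r@E[:3,:3].T; o=E[:3,3]
    return o+r*((h-o[2])/r[:,2])[:,None]
E
cat > m.py <<'E'
import sys
from h import *
def measure(tag):
  out={}
  for n in ["top","scene"]:
    d=load(n+tag); W=cloud(d); img=d["img"]; hsv=cv2.cvtColor(img,cv2.COLOR_BGR2HSV)
    inpl=(W[...,0]>0.3)&(W[...,0]<0.85)&(W[...,1]>-0.25)&(W[...,1]<0.3)
    # tube top: bright, z ~0.052
    m=(inpl&(abs(W[...,2]-0.052)<0.008)&(hsv[...,1]<50)&(hsv[...,2]>140)).astype(np.uint8)
    k,l,st,c=cv2.connectedComponentsWithStats(m)
    for i in range(1,k):
        if st[i,4]<150: continue
        ys,xs=np.where(l==i)
        print(n,"bright",st[i],"medz",np.round(np.median(W[ys,xs,2]),4))
        P=onplane(d,np.stack([xs,ys],1),0.052)[:,:2].astype(np.float32)
        r=cv2.minAreaRect(P); print("  rect",np.round(r[0],4),np.round(r[1],4),np.round(np.sort(cv2.boxPoints(r),0)[[0,-1]],3).tolist()); print(np.round(cv2.boxPoints(r),4).tolist())
    # pipe top
    m=(inpl&(abs(W[...,2]-0.112)<0.008)&(hsv[...,1]<60)).astype(np.uint8)
    k,l,st,c=cv2.connectedComponentsWithStats(m)
    for i in range(1,k):
        if st[i,4]<60: continue
        ys,xs=np.where(l==i)
        P=onplane(d,np.stack([xs,ys],1),0.112)[:,:2].astype(np.float32)
        print(n,"pipe",st[i],np.median(W[ys,xs,2]),np.round(cv2.minEnclosingCircle(P),4) if 0 else cv2.minEnclosingCircle(P), cv2.minAreaRect(P))
    # red block top
    m=(inpl&(abs(W[...,2]-0.062)<0.008)&(hsv[...,1]>120)&((hsv[...,0]<8)|(hsv[...,0]>172))).astype(np.uint8)
    m=cv2.morphologyEx(m,cv2.MORPH_CLOSE,np.ones((5,5)))
    k,l,st,c=cv2.connectedComponentsWithStats(m)
    for i in range(1,k):
        if st[i,4]<100: continue
        ys,xs=np.where(l==i)
        P=onplane(d,np.stack([xs,ys],1),0.062)[:,:2].astype(np.float32)
        r=cv2.minAreaRect(P);print(n,"block",st[i],np.median(W[ys,xs,2]),r,np.round(cv2.boxPoints(r),4).tolist())
measure(sys.argv[1])
E
python3 m.py 0
python3 - <<'E'
from h import *
d=load("top0"); cv2.imwrite("pics/crop0.png",cv2.resize(d["img"][90:290,180:440],None,fx=3,fy=3,interpolation=cv2.INTER_CUBIC))
E
```

```text
top bright [ 247  168   61   64 1187] medz 0.0513
  rect [0.5304 0.0502] [0.1693 0.0397] [[0.4560000002384186, -0.023000000044703484], [0.6050000190734863, 0.12300000339746475]]
[[0.45570001006126404, 0.00570000009611249], [0.48330000042915344, -0.02280000038444996], [0.6050999760627747, 0.09470000118017197], [0.5774999856948853, 0.12330000102519989]]
top pipe [221 143  22  22 283] 0.11234909825142014 ((0.625749945640564, 0.1478978842496872), 0.02440197393298149) ((0.6260263323783875, 0.14785268902778625), (0.047532420605421066, 0.04587063193321228), 64.72630310058594)
top block [274 119  44  25 953] 0.06133301101614874 ((0.6924721002578735, 0.010444797575473785), (0.10035068541765213, 0.0533532053232193), 87.39549255371094) [[0.6635000109672546, -0.03849999979138374], [0.7167999744415283, -0.04089999943971634], [0.7214000225067139, 0.05939999967813492], [0.6680999994277954, 0.061799999326467514]]
scene bright [327 181  59  11 590] medz 0.0499
  rect [0.5338 0.049 ] [0.1665 0.041 ] [[0.45899999141693115, -0.023000000044703484], [0.6079999804496765, 0.12099999934434891]]
[[0.45910000801086426, 0.007000000216066837], [0.4871000051498413, -0.02290000021457672], [0.6085000038146973, 0.09109999984502792], [0.5805000066757202, 0.120899997651577]]
scene pipe [397 164  17  14 136] 0.11120743124994009 ((0.6321510672569275, 0.14345428347587585), 0.027350667864084244) ((0.6310232281684875, 0.14241822063922882), (0.04445551708340645, 0.05408543348312378), 37.27421188354492)
scene block [373 207  39  30 587] 0.05972130987303148 ((0.6977453231811523, 0.006192963570356369), (0.10362303256988525, 0.054992154240608215), 87.14258575439453) [[0.6676999926567078, -0.044199999421834946], [0.722599983215332, -0.04690000042319298], [0.7278000116348267, 0.05660000070929527], [0.6729000210762024, 0.059300001710653305]]
```

View pics/crop0.png

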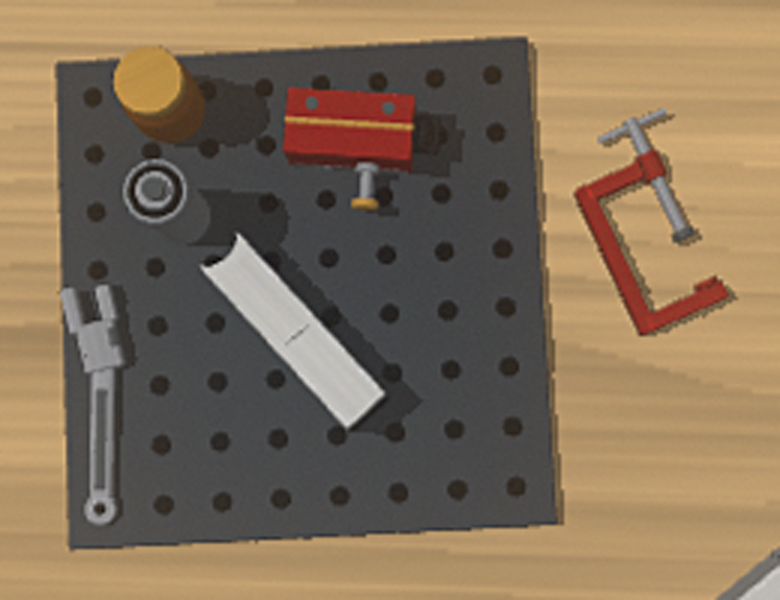

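Run:
```python
from h import *
from scipy.spatial.transform import Rotation as R
d=load("top0"); W=cloud(d); hsv=cv2.cvtColor(d["img"],cv2.COLOR_BGR2HSV)
pl=np.zeros((400,640),bool); pl[100:270,195:370]=1
m=pl&(hsv[...,0]>8)&(hsv[...,0]<28)&(hsv[...,1]>110)
for name,mm in [("jarlid",m&(W[...,2]>0.09)),("brass",m&(W[...,2]<0.06)&(W[...,2]>0.02)&(np.arange(640)[None]>285)&(np.arange(400)[:,None]>145))]:
    ys,xs=np.where(mm)
    if len(xs): print(name,len(xs),xs.min(),xs.max(),ys.min(),ys.max(),"med",np.round(np.median(W[ys,xs],0),4), np.round(W[ys,xs].min(0),4),np.round(W[ys,xs].max(0),4))
    if name=="jarlid": print(cv2.minEnclosingCircle(W[ys,xs,:2].astype(np.float32)))
# screw front edge: front rows
P0=np.array([.626,.1478]); th=np.radians(-92.6); ex=np.array([np.cos(th),np.sin(th)]); ey=np.array([-ex[1],ex[0]])
Q=(W[ys,xs,:2]-P0); print("along",np.round(np.sort(Q@ex),4)[[0,-1]],"lat",np.round(np.sort(Q@ey),4))
# wrench
mm=pl&(hsv[...,1]<40)&(hsv[...,2]>100)&(W[...,2]>0.015)&(W[...,2]<0.035)&(np.arange(640)[None]<225)
ys,xs=np.where(mm);print("wrench",W[ys,xs].min(0),W[ys,xs].max(0))
# plate edges rough
rv=np.array([0.86117549,1.39535845,-0.8600641]); M=R.from_rotvec(rv).as_matrix(); print(np.round(M,4))
```

```text
jarlid 435 218 240 105 157 med [0.7137 0.1611 0.0962] [ 0.4274 -0.0703  0.09  ] [0.7419 0.1864 1.0839]
((0.5814597606658936, 0.053736887872219086), 0.1978253424167633)
brass 34 297 305 156 159 med [ 0.634  -0.0019  0.039 ] [ 0.6321 -0.0116  0.0263] [0.6383 0.0079 0.0437]
along [0.1392 0.1589] lat [0.013  0.013  0.0131 0.0133 0.0133 0.0134 0.0135 0.0135 0.0137 0.0138
 0.0139 0.014  0.014  0.014  0.014  0.0141 0.0142 0.0154 0.0157 0.0157
 0.0158 0.0159 0.0159 0.0161 0.0166 0.0173 0.0179 0.0181 0.0181 0.0182
 0.0184 0.0184 0.0187 0.0194]
wrench [0.37681023 0.18902177 0.01524973] [0.56585403 0.24012341 0.03144828]
[[-8.000e-04  8.939e-01  4.482e-01]
 [ 1.300e-03  4.482e-01 -8.939e-01]
 [-1.000e+00 -2.000e-04 -1.600e-03]]
```

Request:
move_arm(steps="0 0.262 -0.22 0 0;0 0.262 -0.22 0 0;0 0.262 -0.22 0 0;0 0.262 -0.22 0 0;0 0.262 -0.22 0 0;0 0.262 -0.22 0 0;0 0.262 -0.22 0 0;0 0.262 -0.22 0 0;0 0.262 -0.22 0 0;0 0.262 -0.22 0 0")

```text
clock: 0.98
position: [0.4172, -0.241, 0.2268]
ee_rot: [0.856, 1.396, -0.855]
force: [-0.1, -0.4, -0.2]
width: 0.999
```

Request:
move_arm(steps="0 0.262 -0.22 0 0;0 0.262 -0.22 0 0;0 0.262 -0.22 0 0;0 0.262 -0.22 0 0;0 0.262 -0.22 0 0;0 0.262 -0.22 0 0;0 0.262 -0.22 -0.304 0;0 0.262 -0.22 -0.304 0;0 0.262 -0.22 -0.304 0;0 0.262 -0.22 -0.304 0")

```text
clock: 1.82
position: [0.5523, 0.0719, 0.2262]
ee_rot: [0.623, 1.481, -0.621]
force: [-0.4, -0.6, 0.3]
width: 0.998
```

Run:
```python
from cell import arm
import cv2,numpy as np
from scipy.spatial.transform import Rotation as R
d=arm.get_image("wrist"); cv2.imwrite("pics/wrist1.png",d["img"]); np.savez("pics/wrist1.npz",**d)
s=arm.observe(); print(s["position"],s["joints"]); M=R.from_rotvec(s["ee_rot"]).as_matrix(); print(np.round(M,4))
```

```text
[0.55172569 0.06912967 0.22607386] [ 0.05008218  0.35349534 -0.36016517  1.72014023  0.13777745  1.09387252
 -1.1550507 ]
[[-1.000e-03  7.186e-01  6.954e-01]
 [-3.000e-04  6.954e-01 -7.186e-01]
 [-1.000e+00 -9.000e-04 -5.000e-04]]
```

View pics/wrist1.png

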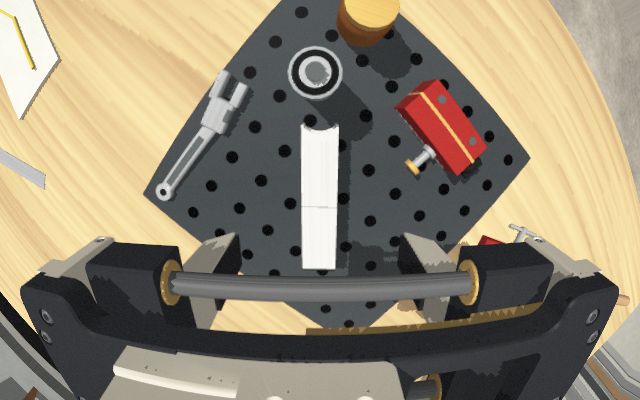

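The wrist view shows the tube upright at x≈320, rows 125–268, almost in line with the pipe's top at (315,72). I'll check this against the top view with the fisheye model.

```bash
cat >> h.py <<'E'
def fplane(d,uv,h):
    f=200/np.tan(np.radians(float(d["vfov"]))/2); uv=np.atleast_2d(uv).astype(float)
    a=uv[:,0]-d["cx"]; b=uv[:,1]-d["cy"]; r=np.hypot(a,b)+1e-9; t=r/f
    ray=np.stack([np.sin(t)*a/r,-np.sin(t)*b/r,-np.cos(t)],-1)
    E=d["extrinsics"]; ray=ray@E[:3,:3].T; o=E[:3,3]
    return o+ray*((h-o[2])/ray[:,2])[:,None]
E
python3 - <<'E'
from h import *
d=load("wrist1"); hsv=cv2.cvtColor(d["img"],cv2.COLOR_BGR2HSV)
m=((hsv[...,1]<40)&(hsv[...,2]>190)); m[:118]=0; m[266:]=0; m[:,:290]=0; m[:,355:]=0
k,l,st,c=cv2.connectedComponentsWithStats(m.astype(np.uint8)); i=1+np.argmax(st[1:,4]); ys,xs=np.where(l==i); print(st[i])
P=fplane(d,np.stack([xs,ys],1),0.052)[:,:2]
r=cv2.minAreaRect(P.astype(np.float32)); print(r); print(np.round(cv2.boxPoints(r),4).tolist())
# edges row by row
L=[];Rr=[]
for y in range(150,240,5):
    x=xs[ys==y]; L.append((x.min()-.5,y)); Rr.append((x.max()+.5,y))
for e in (L,Rr):
    Q=fplane(d,e,0.052)[:,:2]; v=cv2.fitLine(Q.astype(np.float32),cv2.DIST_L2,0,.01,.01).ravel(); print("edge",v,np.degrees(np.arctan2(v[1],v[0])))
g=cv2.cvtColor(d["img"],cv2.COLOR_BGR2GRAY)
W=(hsv[...,1]<60)&(hsv[...,2]>110); W[:40]=0;W[105:]=0;W[:,:280]=0;W[:,:280]=0;W[:,350:]=0
k,l,st,c=cv2.connectedComponentsWithStats(W.astype(np.uint8))
for i in range(1,k):
    if st[i,4]<100: continue
    ys,xs=np.where(l==i); P=fplane(d,np.stack([xs,ys],1),0.112)[:,:2].astype(np.float32); print(st[i],cv2.minEnclosingCircle(P),cv2.fitEllipse(cv2.convexHull(P)))
E
```

```text
[ 301  125   38  141 4863]
((0.5339460968971252, 0.0569843128323555), (0.16701474785804749, 0.04013412073254585), 43.83817672729492)
[[0.45980000495910645, 0.01360000018030405], [0.4875999987125397, -0.015300000086426735], [0.6080999970436096, 0.10029999911785126], [0.580299973487854, 0.12929999828338623]]
edge [0.71493196 0.699194   0.5256593  0.0769097 ] 44.362373
edge [0.71917427 0.6948297  0.55377406 0.04820562] 44.01365
[287  46  56  53 660] ((0.6275134682655334, 0.15339383482933044), 0.02422237955033779) ((0.6274634003639221, 0.1535378247499466), (0.0472920723259449, 0.04787014052271843), 65.32270812988281)
[299  56  33  32 834] ((0.6277614235877991, 0.15368182957172394), 0.014461083337664604) ((0.627764105796814, 0.15375301241874695), (0.028195522725582123, 0.02860429883003235), 173.5076904296875)
```

Request:
move_arm(steps="0.04 0 0 0 0;0.08 0 0 0 0;0.12 0 0 0 0;0.155 0 0 0 0;0.18 0 0 0 0;0.195 0 0 0 0;0.202 0 0 0 0;0.202 0 0 0 0;0.202 0 0 0 0", squeeze=15)

```text
clock: 2.62
position: [0.5517, 0.0678, 0.0252]
ee_rot: [0.628, 1.477, -0.629]
force: [0.6, 0.2, 0.0]
width: 0.999
```

Request:
move_arm(steps="0 0 0 0 90;0 0 0 0 110;0 0 0 0 130;0 0 0 0 150;0 0 0 0 170;0 0 0 0 170;0 0 0 0 170;0 0 0 0 170", squeeze=15)

```text
clock: 3.28
position: [0.5513, 0.0695, 0.0247]
ee_rot: [0.627, 1.478, -0.627]
force: [-0.2, 0.2, 0.4]
width: 0.467
```

Run:
```python
from cell import arm
import cv2,numpy as np
from scipy.spatial.transform import Rotation as R
for n in ["wrist","top"]:
    d=arm.get_image(n); cv2.imwrite(f"pics/{n}2.png",d["img"]); np.savez(f"pics/{n}2.npz",**d)
s=arm.observe(); print(s["clock"],s["position"],s["force"],s["ft_torque"],s["width"]*92); M=R.from_rotvec(s["ee_rot"]).as_matrix(); print(np.round(M,4))
```

```text
3.3833 [0.5512487  0.06954266 0.02470563] [-0.34805385  1.25415504  0.69931588] [ 0.10159349  0.12759111 -0.00681367] 39.94961851604431
[[-2.000e-04  7.187e-01  6.953e-01]
 [ 0.000e+00  6.953e-01 -7.187e-01]
 [-1.000e+00 -1.000e-04 -2.000e-04]]
```

View pics/wrist2.png

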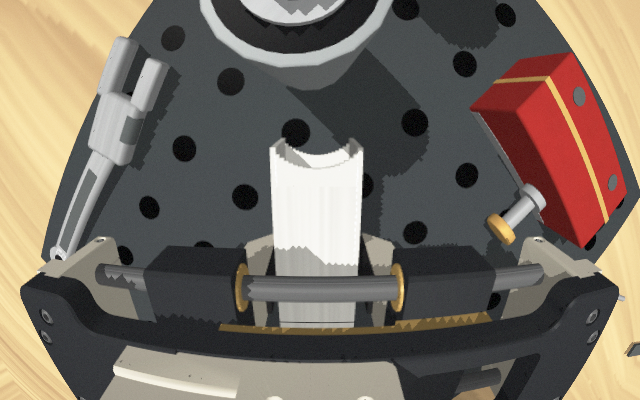

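View pics/top2.png

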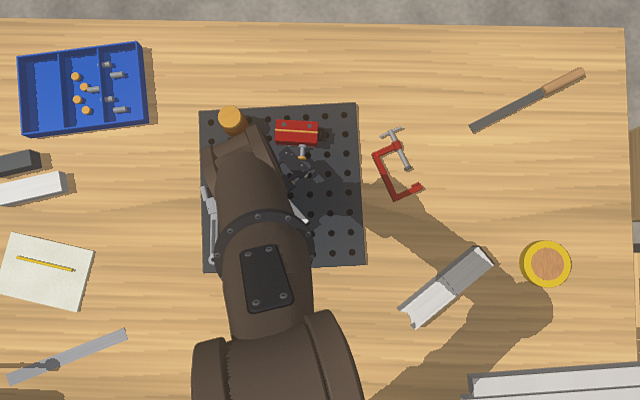

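Gripped: the jaws read 40 mm. In the wrist view the tube spans x≈272–362, with the cope at rows 140–165. The pipe's rim is centred near x≈297 and cut by the top edge. I'll measure the lateral offset.

```bash
cat > w.py <<'E'
import sys
from h import *
from scipy.optimize import least_squares
from scipy.spatial.transform import Rotation as R
def go(tag,tcp,M,rows=(175,215,5),xr=(265,370),show=True):
    d=load("wrist"+tag); img=d["img"]; g=cv2.GaussianBlur(cv2.cvtColor(img,cv2.COLOR_BGR2GRAY),(3,3),0).astype(float)
    y_=M[:2,1]; z_=M[:2,2]
    mid=[]
    for y in range(*rows):
        dx=np.diff(g[y]); c=(xr[0]+xr[1])//2
        l=xr[0]-10+np.argmax(dx[xr[0]-10:c-15])+.5; r=c+15+np.argmin(dx[c+15:xr[1]+10])+.5
        Q=fplane(d,[(l,y),(r,y)],0.052)[:,:2]-tcp[:2]
        mid.append([*(Q@y_),*(Q@z_)])
    mid=np.array(mid); print("tube edges lat (tool z):",np.round(mid[:,2].mean(),4),np.round(mid[:,3].mean(),4),"mid",np.round((mid[:,2]+mid[:,3])/2,4))
    return d
if __name__=="__main__":
    from cell import arm
    s=arm.observe(); M=R.from_rotvec(s["ee_rot"]).as_matrix()
    d=go(sys.argv[1],s["position"],M)
    hsv=cv2.cvtColor(d["img"],cv2.COLOR_BGR2HSV)
    m=((hsv[...,1]<40)&(hsv[...,2]>150)); m[80:]=0; m[:,:180]=0;m[:,410:]=0
    k,l,st,c=cv2.connectedComponentsWithStats(m.astype(np.uint8))
    for i in range(1,k):
        if st[i,4]<200: continue
        pts=[]
        for x in range(st[i,0]+6,st[i,0]+st[i,2]-6,6):
            yy=np.where(l[:,x]==i)[0]
            if len(yy): pts.append((x,yy.max()+.5))
        Q=fplane(d,pts,0.112)[:,:2]
        f=lambda p:np.hypot(*(Q-p[:2]).T)-p[2]
        r=least_squares(f,[.627,.15,.024],loss="soft_l1",f_scale=.001); rel=r.x[:2]-s["position"][:2]
        print("pipe",st[i],np.round(r.x,4),"cost",r.cost,"rel tool y,z",np.round([rel@M[:2,1],rel@M[:2,2]],4))
E
python3 w.py 2
```

```text
tube edges lat (tool z): -0.0229 0.0172 mid [-0.0027 -0.0029 -0.003  -0.003  -0.003  -0.0028 -0.0028 -0.003 ]
pipe [ 200    0  192   67 2935] [0.6272 0.1532 0.0233] cost 1.94110255702854e-07 rel tool y,z [ 0.1128 -0.0073]
pipe [ 240    0  104   23 1183] [0.6284 0.1546 0.0147] cost 3.2125701940374674e-08 rel tool y,z [ 0.1145 -0.0075]
```

Request:
move_arm(steps="0 0.004 -0.001 0 170;0 0.009 -0.002 0 170;0 0.014 -0.003 0 170;0 0.019 -0.004 0 170;0 0.024 -0.0045 0 170;0 0.028 -0.0045 0 170;0 0.028 -0.0045 0 170;0 0.028 -0.0045 0 170;0 0.028 -0.0045 0 170")

```text
clock: 4.13
position: [0.5686, 0.0927, 0.0247]
ee_rot: [0.627, 1.478, -0.626]
force: [0.5, 0.4, -0.9]
width: 0.437
```

```bash
cat > st.py <<'E'
import sys
from cell import arm
import cv2,numpy as np
from scipy.spatial.transform import Rotation as R
if len(sys.argv)>1:
    t=sys.argv[1]
    for n in sys.argv[2:] or ["wrist"]:
        d=arm.get_image(n); cv2.imwrite(f"pics/{n}{t}.png",d["img"]); np.savez(f"pics/{n}{t}.npz",**d)
s=arm.observe(); M=R.from_rotvec(s["ee_rot"]).as_matrix()
print(round(s["clock"],2),"pos",np.round(s["position"],4),"F tool xyz",np.round(M.T@s["force"],2),"T tool",np.round(M.T@s["ft_torque"],3),"w",round(s["width"]*92,1),"yaw z",round(np.degrees(np.arctan2(M[1,2],M[0,2])),2),"j7",round(s["joints"][6],3))
E
python3 st.py 3; python3 w.py 3
```

```text
4.18 pos [0.5686 0.0925 0.0247] F tool xyz [ 1.09  1.67 -1.37] T tool [-0.013 -0.085  0.216] w 39.8 yaw z -45.94 j7 -1.296
tube edges lat (tool z): -0.0223 0.0185 mid [-0.004  -0.0016 -0.0016 -0.0018 -0.0016 -0.0016 -0.0016 -0.0016]
pipe [ 215    0  195   80 2434] [0.6271 0.1531 0.0209] cost 5.502864054689021e-07 rel tool y,z [ 0.0842 -0.0029]
pipe [ 251   26  127   54 2971] [0.6258 0.152  0.012 ] cost 3.815431624645988e-06 rel tool y,z [ 0.0825 -0.003 ]
```

View pics/wrist3.png

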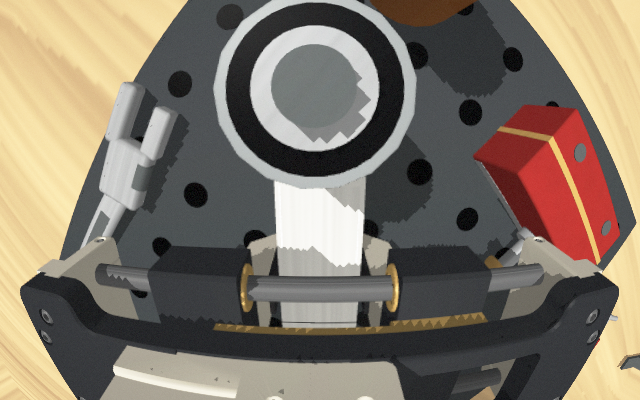

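The pipe's rim is now fully in view, centred near (315,90), and the tube spans x≈273–365 just below it. I'll refine the rim fit before closing the gap.

```bash
cat > rim.py <<'E'
import sys
from h import *
from scipy.spatial.transform import Rotation as R
from cell import arm
def rim(tag):
    s=arm.observe(); M=R.from_rotvec(s["ee_rot"]).as_matrix()
    d=load("wrist"+tag); g=cv2.cvtColor(d["img"],cv2.COLOR_BGR2GRAY)
    # dark ring between two bright ones: contour of dark ring outer edge; concentric with the pipe
    hsv=cv2.cvtColor(d["img"],cv2.COLOR_BGR2HSV)
    m=(g<40).astype(np.uint8); m[200:]=0
    k,l,st,c=cv2.connectedComponentsWithStats(m)
    for i in range(1,k):
        if st[i,4]<1500: continue
        ys,xs=np.where(l==i); h=cv2.convexHull(np.stack([xs,ys],1).astype(np.float32))[:,0]
        Q=fplane(d,h,0.112)[:,:2].astype(np.float32); e=cv2.fitEllipse(Q); rel=np.array(e[0])-s["position"][:2]
        print("ring",st[i],np.round(e[0],4),np.round(e[1],4),"rel tool y,z",np.round([rel@M[:2,1],rel@M[:2,2]],4))
rim(sys.argv[1])
E
python3 rim.py 3
python3 - <<'E'
from h import *
d=load("wrist3"); print(cv2.cvtColor(d["img"],cv2.COLOR_BGR2GRAY)[200:236:5,262:378:2])
E
```

```text
ring [ 226    3  178  173 8651] [0.6273 0.1533] [0.0407 0.0408] rel tool y,z [ 0.0845 -0.0028]
[[ 81  80  82  80  82  82 143 248 248 254 245 248 248 248 246 244 246 248
  247 247 249 248 248 248 249 248 247 249 248 249 248 244 246 249 248 246
  243 243 172 171 173 172 175 178 175 173 172 172 171 174 175 129  55  51
   53  53  50  51]
 [ 82  82  83  78  83  81 122 245 248 253 246 247 248 249 247 246 245 248
  247 248 249 248 248 248 250 248 248 249 248 249 248 244 246 249 248 246
  243 244 245 246 234 175 177 239 173 174 171 170 171 176 174 130  53  49
   53  51  51  54]
 [ 82  82  81  83  83  81 107 242 248 251 246 247 248 249 247 246 246 248
  247 248 249 247 247 248 248 248 248 248 248 249 248 244 246 249 249 246
  243 246 245 245 247 248 248 248 247 248 187 190 252 193 178 116  54  49
   52  50  56  55]
 [ 82  82  82  79  83  78 102 243 248 252 246 246 248 248 247 246 246 247
  248 248 249 248 248 248 249 247 248 249 249 249 248 244 246 248 249 246
  243 245 246 245 246 247 248 248 248 246 246 246 252 248 248 142  53  49
   54  53  52  54]
 [ 81  81  81  82  79  84  89 240 247 252
[... 223 characters left out ...]
83  81 235 247 253 247 247 248 249 248 246 244 247
  247 247 249 248 248 249 249 248 248 249 249 249 247 244 246 249 249 246
  244 245 245 246 247 248 248 249 248 247 246 247 251 249 247  47  13  18
   13   6  21  24]
 [ 78  80  79  80  81  84  81 230 247 249 247 247 248 249 248 246 246 247
  247 248 249 248 248 248 249 247 248 249 249 250 247 246 246 250 249 246
  244 246 246 246 247 248 249 249 248 247 247 247 248 248 246  44  11   8
   15   7  17   7]
 [ 20  12  56  88 122 176 173 225 247 251 250 247 247 248 248 246 246 246
  247 248 249 248 247 248 249 248 248 249 249 250 247 245 246 250 250 247
  244 245 246 247 247 248 249 249 248 248 247 247 250 249 245 119 111  91
   30  18   9  24]]
```

Request:
move_arm(steps="0 0.002 -0.001 0 170;0 0.004 -0.001 0 170;0 0.006 -0.001 0 170;0 0.006 -0.001 0 170")

```text
clock: 4.52
position: [0.5722, 0.0972, 0.0247]
ee_rot: [0.627, 1.478, -0.627]
force: [0.2, -0.7, -0.2]
width: 0.437
```

Request:
move_arm(steps="0 0.001 0 0 170;0 0.001 0 0 170;0 0.001 0 0 170")

```text
clock: 4.77
position: [0.5727, 0.0977, 0.0247]
ee_rot: [0.627, 1.478, -0.627]
force: [-0.9, -0.7, 1.1]
width: 0.436
```

```bash
python3 st.py 4; python3 rim.py 4;python3 w.py 4|head -1
```

```text
4.82 pos [0.5726 0.0977 0.0247] F tool xyz [-0.92 -0.83  0.25] T tool [ 0.01  -0.107 -0.314] w 39.8 yaw z -45.96 j7 -1.302
ring [ 230   29  177  171 9450] [0.6273 0.1532] [0.0406 0.0408] rel tool y,z [ 0.0778 -0.0019]
tube edges lat (tool z): -0.0229 0.0157 mid [-0.0023 -0.0083 -0.009  -0.0024 -0.0019 -0.0019 -0.0015 -0.0015]
```

Request:
move_arm(steps="0 0.001 0 0 170;0 0.002 0 0 170;0 0.002 0 0 170")

```text
clock: 5.07
position: [0.5732, 0.0982, 0.0247]
ee_rot: [0.626, 1.479, -0.629]
force: [-5.1, -3.8, 7.1]
width: 0.433
```

Request:
move_arm(steps="0 0.001 0 0 170;0 0.001 0 0 170;0 0.001 0 0 170")

```text
clock: 5.32
position: [0.5733, 0.0983, 0.0246]
ee_rot: [0.625, 1.48, -0.63]
force: [-6.5, -4.8, 7.9]
width: 0.438
```

```bash
python3 st.py
```

```text
5.32 pos [0.5733 0.0983 0.0246] F tool xyz [-7.88 -8.02 -1.03] T tool [ 0.11   0.146 -1.784] w 40.3 yaw z -46.02 j7 -1.304
```

```bash
python3 st.py 5 wrist scene; python3 rim.py 5
python3 - <<'E'
from h import *
d=load("wrist5"); e=load("scene5")
a=cv2.resize(d["img"][80:280,220:420],(400,400),interpolation=cv2.INTER_CUBIC); b=cv2.resize(e["img"][140:240,340:440],(400,400),interpolation=cv2.INTER_CUBIC)
cv2.imwrite("pics/z5.png",np.hstack([a,b]))
E
```

```text
5.42 pos [0.5733 0.0983 0.0246] F tool xyz [-7.59 -8.95 -1.37] T tool [ 0.096  0.095 -1.813] w 40.0 yaw z -46.02 j7 -1.304
ring [ 229   33  177  167 9623] [0.6273 0.1533] [0.0406 0.0409] rel tool y,z [ 0.077  -0.0021]
```

View pics/z5.png

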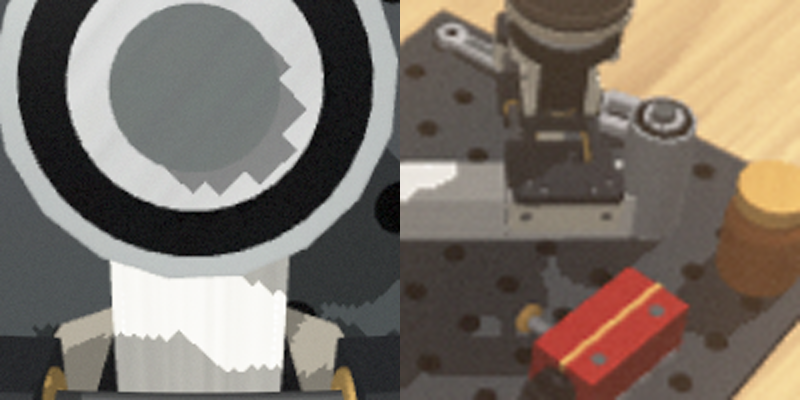

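Run:
```python
from h import *
e=load("scene5")
cv2.imwrite("pics/z5b.png",cv2.resize(e["img"][110:230,300:460],(800,600),interpolation=cv2.INTER_CUBIC))
W=cloud(e)
for uv in [(375,195),(385,195),(395,195),(370,185),(390,185),(394,182),(398,190),(345,193),(365,193),(402,182)]:
    print(uv,np.round(W[uv[1],uv[0]],3))
```

```text
(375, 195) [0.622 0.024 0.096]
(385, 195) [0.642 0.042 0.096]
(395, 195) [0.626 0.119 0.027]
(370, 185) [0.608 0.015 0.131]
(390, 185) [0.648 0.049 0.133]
(394, 182) [0.647 0.068 0.131]
(398, 190) [0.629 0.126 0.044]
(345, 193) [0.521 0.017 0.038]
(365, 193) [0.564 0.056 0.038]
(402, 182) [0.637 0.126 0.082]
```

View pics/z5b.png

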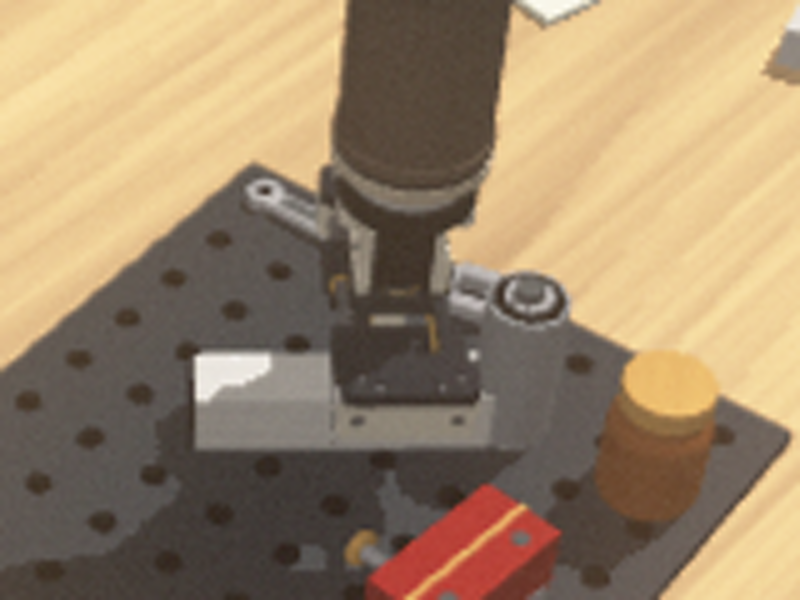

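The crop shows the tube running from its capped end at (195,400) to behind the gripper, and the pipe at (530,370). The cope is hidden, so I'll check the cap-to-pipe distance, which must be 190 mm when home.

```bash
cat > cap.py <<'E'
import sys
from h import *
e=load("scene"+sys.argv[1]); W=cloud(e); g=cv2.cvtColor(e["img"],cv2.COLOR_BGR2GRAY)
# pipe rim in the scene view: bright outer rim, z>0.105
yy,xx=np.mgrid[0:400,0:640]
m=(abs(W[...,2]-0.111)<0.004)&(xx>394)&(xx<418)&(yy<185)
ys,xs=np.where(m); P=W[ys,xs]; c=cv2.minAreaRect(P[:,:2].astype(np.float32)); el=cv2.fitEllipse(cv2.convexHull(onplane(e,np.stack([xs,ys],1),.112)[:,:2].astype(np.float32)))
print("pipe",len(xs),c,el, cv2.minEnclosingCircle(P[:,:2].astype(np.float32)))
p=np.array([.719,.695])
# left end of tube, rows 182..198
for y in range(182,200,2):
    r=g[y,325:365].astype(float); print(y, 325+np.argmax(np.diff(r))+1, np.round(W[y,325+np.argmax(np.diff(r))+2],4))
E
python3 cap.py 5
```

```text
pipe 132 ((0.6270768642425537, 0.14848794043064117), (0.04476230964064598, 0.049468301236629486), 37.63920974731445) ((0.6298103928565979, 0.1443965584039688), (0.04570223391056061, 0.05115853250026703), 36.4337272644043) ((0.6269232630729675, 0.14768916368484497), 0.026255058124661446)
182 339 [0.4895 0.03   0.0519]
184 339 [0.4951 0.0238 0.052 ]
186 339 [0.5014 0.0169 0.053 ]
188 339 [0.5053 0.0126 0.0507]
190 339 [0.5094 0.0082 0.0485]
192 339 [0.51   0.0077 0.0411]
194 339 [0.509  0.0091 0.0311]
196 339 [0.5135 0.0042 0.0296]
198 339 [0.5098 0.0088 0.015 ]
```

Contact is felt: 8 N along the tube, about 1 N sideways. The bright end is 182 mm from the pipe axis, against 183 mm expected with the cope home. I'll start the swing about the pipe with a commanded radius of about 71 mm, which keeps the slight push on the pipe.

Request:
move_arm(steps="0 0.0001 0.0035 -0.05 170;0 0.0004 0.0071 -0.10 170;0 0.0008 0.0106 -0.15 170;0 0.0014 0.0141 -0.20 170;0 0.0022 0.0176 -0.25 170;0 0.0022 0.0176 -0.25 170;0 0.0022 0.0176 -0.25 170")

```text
clock: 6.0
position: [0.5881, 0.0868, 0.0246]
ee_rot: [0.431, 1.528, -0.435]
force: [-2.8, -5.7, 4.0]
width: 0.437
```

```bash
python3 st.py 6; python3 rim.py 6;python3 w.py 6|head -1
```

```text
6.05 pos [0.5881 0.0868 0.0246] F tool xyz [-4.22 -6.23  0.67] T tool [-0.162 -0.076 -1.45 ] w 40.1 yaw z -31.68 j7 -1.077
ring [ 231   34  176  166 9523] [0.6273 0.1533] [0.0407 0.0409] rel tool y,z [ 0.0771 -0.0016]
tube edges lat (tool z): -0.0188 0.0148 mid [-0.0018 -0.0015 -0.0024 -0.0062  0.0009 -0.0018 -0.0016 -0.0016]
```

View pics/wrist6.png

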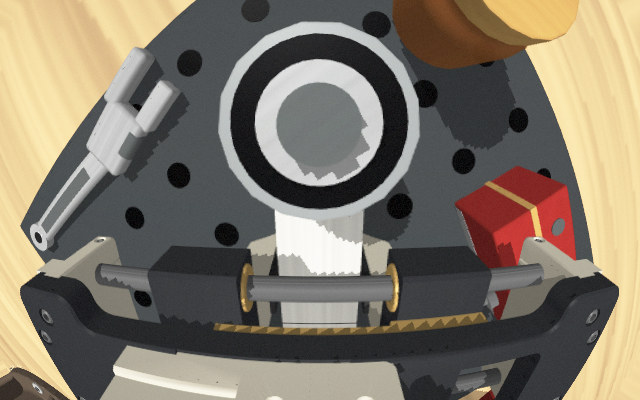

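Request:
move_arm(steps="0 0.0001 0.0035 -0.05 170;0 0.0004 0.0071 -0.10 170;0 0.0008 0.0106 -0.15 170;0 0.0014 0.0141 -0.20 170;0 0.0022 0.0176 -0.25 170;0 0.0022 0.0176 -0.25 170;0 0.0022 0.0176 -0.25 170")

```text
clock: 6.63
position: [0.605, 0.0793, 0.0245]
ee_rot: [0.237, 1.558, -0.24]
force: [-0.6, -6.0, 1.5]
width: 0.432
```

```bash
python3 st.py 7 wrist scene; python3 rim.py 7;python3 w.py 7|head -1
python3 - <<'E'
from h import *
a=load("wrist7")["img"];e=load("scene7")["img"]
cv2.imwrite("pics/z7.png",np.vstack([cv2.resize(a[:,:],(480,300)),cv2.resize(e[120:240,310:502],(480,300),interpolation=cv2.INTER_CUBIC)]))
E
```

```text
6.73 pos [0.605  0.0793 0.0245] F tool xyz [-1.88 -6.45  1.24] T tool [-0.121 -0.428 -1.315] w 39.7 yaw z -17.44 j7 -0.854
ring [ 233   37  176  163 9400] [0.6273 0.1532] [0.0405 0.0409] rel tool y,z [ 0.0772 -0.0008]
tube edges lat (tool z): -0.0199 0.015 mid [-0.0008 -0.0008 -0.0015 -0.0043 -0.0098 -0.001  -0.0008 -0.0006]
```

View pics/z7.png

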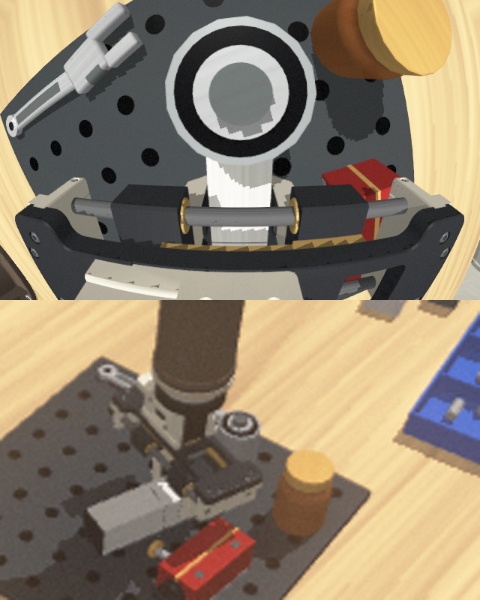

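Request:
move_arm(steps="0 0.0001 0.0028 -0.04 170;0 0.0002 0.0057 -0.08 170;0 0.0005 0.0085 -0.12 170;0 0.0005 0.0085 -0.12 170;0 0.0005 0.0085 -0.12 170")

```text
clock: 7.15
position: [0.6135, 0.0772, 0.0245]
ee_rot: [0.143, 1.566, -0.146]
force: [0.1, -6.5, 1.7]
width: 0.438
```

```bash
python3 st.py 8 scene
python3 - <<'E'
from h import *
e=load("scene8")["img"]
cv2.imwrite("pics/z8.png",cv2.resize(e[160:240,330:438],(756,560),interpolation=cv2.INTER_CUBIC))
E
```

```text
7.2 pos [0.6134 0.0772 0.0245] F tool xyz [ 0.5  -5.95  1.08] T tool [-0.032 -0.318 -1.373] w 40.2 yaw z -10.57 j7 -0.747
```

View pics/z8.png

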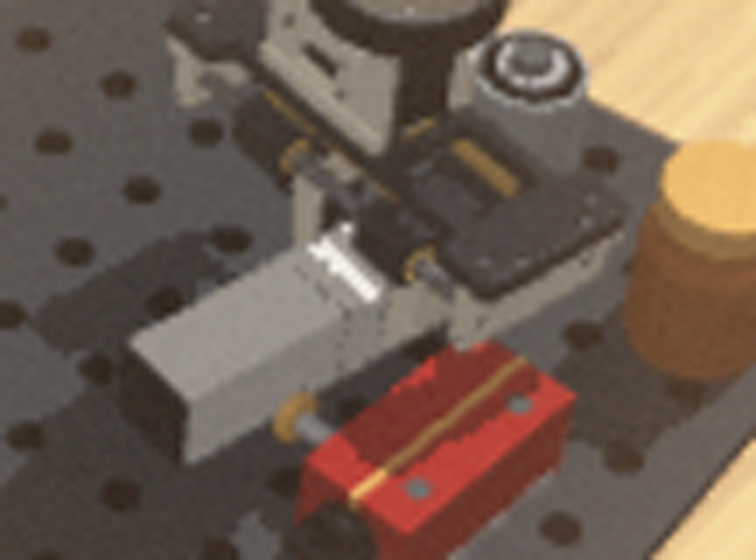

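The tube's side is now close to the brass head at (295,415); the gap is a few millimetres. From here I use small steps and read the forces at each one.

Request:
move_arm(steps="0 0 0.0007 -0.01 170;0 0 0.0014 -0.02 170;0 0 0.0014 -0.02 170")

```text
clock: 7.45
position: [0.6145, 0.0769, 0.0245]
ee_rot: [0.127, 1.567, -0.131]
force: [-0.9, -5.9, 1.7]
width: 0.433
```

```bash
python3 st.py
```

```text
7.45 pos [0.6145 0.0769 0.0245] F tool xyz [-1.7  -6.    0.09] T tool [ 0.022 -0.092 -1.415] w 39.8 yaw z -9.41 j7 -0.729
```

Request:
move_arm(steps="0 0 0.0007 -0.01 170;0 0 0.0014 -0.02 170;0 0 0.0014 -0.02 170")

```text
clock: 7.7
position: [0.616, 0.0766, 0.0245]
ee_rot: [0.111, 1.568, -0.115]
force: [-1.1, -6.8, 1.3]
width: 0.435
```

```bash
python3 st.py
```

```text
7.7 pos [0.616  0.0766 0.0245] F tool xyz [-1.29 -6.89 -0.12] T tool [ 0.081 -0.163 -1.368] w 40.0 yaw z -8.27 j7 -0.711
```

Request:
move_arm(steps="0 0 0.0004 -0.005 170;0 0 0.0007 -0.01 170;0 0 0.0007 -0.01 170")

```text
clock: 7.95
position: [0.6166, 0.0766, 0.0245]
ee_rot: [0.104, 1.569, -0.108]
force: [-1.6, -6.7, 2.2]
width: 0.435
```

```bash
python3 st.py
```

```text
7.95 pos [0.6166 0.0766 0.0245] F tool xyz [-2.15 -6.82 -0.66] T tool [ 0.17  -0.042 -1.386] w 40.0 yaw z -7.72 j7 -0.702
```

```bash
python3 st.py 9 scene
python3 - <<'E'
from h import *
e=load("scene9")["img"]
cv2.imwrite("pics/z9.png",cv2.resize(e[195:235,340:394],(756,560),interpolation=cv2.INTER_CUBIC))
E
```

```text
8.0 pos [0.6166 0.0766 0.0245] F tool xyz [-2.16 -6.7  -0.22] T tool [ 0.111 -0.088 -1.43 ] w 39.8 yaw z -7.72 j7 -0.703
```

View pics/z9.png

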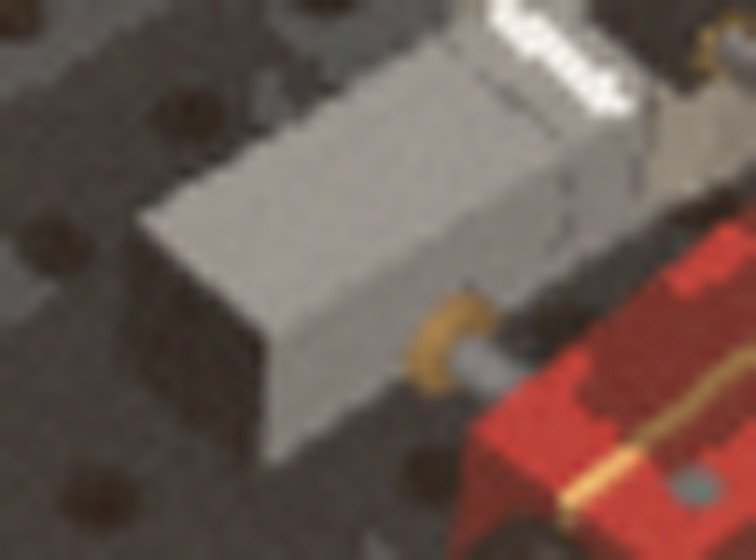

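Request:
move_arm(steps="0 0 0.0002 -0.003 170;0 0 0.0004 -0.006 170;0 0 0.0004 -0.006 170")

```text
clock: 8.25
position: [0.617, 0.0765, 0.0245]
ee_rot: [0.099, 1.569, -0.103]
force: [-2.1, -6.5, 2.1]
width: 0.434
```

```bash
python3 st.py
```

```text
8.25 pos [0.617  0.0765 0.0245] F tool xyz [-2.1  -6.71 -1.23] T tool [ 0.183 -0.137 -1.435] w 39.9 yaw z -7.38 j7 -0.697
```

Request:
move_arm(steps="0 0 0.0002 -0.003 170;0 0 0.0004 -0.006 170;0 0 0.0004 -0.006 170")

```text
clock: 8.5
position: [0.6174, 0.0764, 0.0245]
ee_rot: [0.095, 1.569, -0.098]
force: [-1.0, -6.1, 1.9]
width: 0.436
```

```bash
python3 st.py
```

```text
8.5 pos [0.6174 0.0764 0.0245] F tool xyz [-1.91 -6.21 -0.28] T tool [ 0.171 -0.06  -1.479] w 40.1 yaw z -7.04 j7 -0.692
```

Request:
move_arm(steps="0 0 0.0002 -0.003 170;0 0 0.0004 -0.006 170;0 0 0.0004 -0.006 170")

```text
clock: 8.75
position: [0.6178, 0.0764, 0.0245]
ee_rot: [0.09, 1.569, -0.094]
force: [-1.0, -6.7, 1.6]
width: 0.436
```

```bash
python3 st.py
```

```text
8.75 pos [0.6178 0.0764 0.0245] F tool xyz [-1.58 -6.76 -0.21] T tool [ 0.206 -0.091 -1.385] w 40.1 yaw z -6.7 j7 -0.687
```

Request:
move_arm(steps="0 0 0.0002 -0.003 170;0 0 0.0004 -0.006 170;0 0 0.0004 -0.006 170")

```text
clock: 9.0
position: [0.6182, 0.0763, 0.0245]
ee_rot: [0.085, 1.569, -0.089]
force: [-0.7, -6.4, 1.8]
width: 0.433
```

```bash
python3 st.py
```

```text
9.0 pos [0.6182 0.0763 0.0245] F tool xyz [-1.76 -6.43 -0.01] T tool [ 0.235 -0.096 -1.407] w 39.8 yaw z -6.36 j7 -0.681
```

Request:
move_arm(steps="0 0 0.0002 -0.003 170;0 0 0.0004 -0.006 170;0 0 0.0004 -0.006 170")

```text
clock: 9.25
position: [0.6187, 0.0762, 0.0245]
ee_rot: [0.081, 1.569, -0.084]
force: [-1.2, -6.6, 2.1]
width: 0.437
```

```bash
python3 st.py
```

```text
9.25 pos [0.6187 0.0762 0.0245] F tool xyz [-2.1  -6.65 -0.49] T tool [ 0.231 -0.15  -1.444] w 40.2 yaw z -6.02 j7 -0.676
```

Request:
move_arm(steps="0 0 0.0002 -0.003 170;0 0 0.0004 -0.006 170;0 0 0.0004 -0.006 170")

```text
clock: 9.5
position: [0.6191, 0.0762, 0.0245]
ee_rot: [0.076, 1.57, -0.08]
force: [-0.9, -6.9, 0.7]
width: 0.434
```

```bash
python3 st.py a scene;  python3 - <<'E'
from h import *
e=load("scenea")["img"]
cv2.imwrite("pics/za.png",cv2.resize(e[195:235,340:394],(756,560),interpolation=cv2.INTER_CUBIC))
E
```

```text
9.55 pos [0.6191 0.0761 0.0245] F tool xyz [-1.31 -6.42  0.04] T tool [ 0.168 -0.126 -1.395] w 39.8 yaw z -5.68 j7 -0.671
```

View pics/za.png

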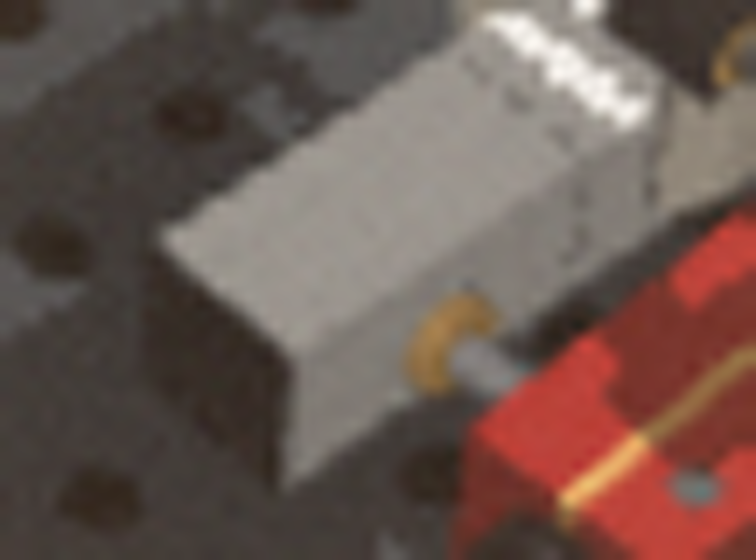

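Request:
move_arm(steps="0 0 0.0002 -0.003 170;0 0 0.0004 -0.006 170;0 0 0.0004 -0.006 170")

```text
clock: 9.8
position: [0.6194, 0.0761, 0.0245]
ee_rot: [0.071, 1.57, -0.075]
force: [-1.3, -7.1, 0.1]
width: 0.436
```

```bash
python3 st.py
```

```text
9.8 pos [0.6194 0.0761 0.0245] F tool xyz [-0.06 -7.17 -0.63] T tool [ 0.238 -0.055 -1.435] w 40.1 yaw z -5.33 j7 -0.666
```

Request:
move_arm(steps="0 0 0.0002 -0.003 170;0 0 0.0004 -0.006 170;0 0 0.0004 -0.006 170")

```text
clock: 10.05
position: [0.6199, 0.076, 0.0245]
ee_rot: [0.066, 1.57, -0.07]
force: [-0.6, -7.0, 0.9]
width: 0.438
```

```bash
python3 st.py
```

```text
10.05 pos [0.6199 0.076  0.0245] F tool xyz [-0.93 -7.06 -0.01] T tool [ 0.159 -0.135 -1.491] w 40.3 yaw z -4.99 j7 -0.66
```

Request:
move_arm(steps="0 0 0.0002 -0.003 170;0 0 0.0004 -0.006 170;0 0 0.0004 -0.006 170")

```text
clock: 10.3
position: [0.62, 0.0761, 0.0245]
ee_rot: [0.062, 1.57, -0.066]
force: [-1.8, -7.7, 2.1]
width: 0.436
```

```bash
python3 st.py
```

```text
10.3 pos [0.62   0.0761 0.0245] F tool xyz [-2.05 -7.82 -1.22] T tool [ 0.273  0.109 -1.426] w 40.1 yaw z -4.65 j7 -0.655
```

Request:
move_arm(steps="0 0 0.0002 -0.003 170;0 0 0.0002 -0.003 170")

```text
clock: 10.47
position: [0.62, 0.0761, 0.0245]
ee_rot: [0.059, 1.571, -0.063]
force: [-2.3, -6.3, 3.2]
width: 0.434
```

```bash
python3 st.py
```

```text
10.47 pos [0.62   0.0761 0.0245] F tool xyz [-3.22 -6.43 -1.79] T tool [ 0.356  0.245 -1.458] w 39.9 yaw z -4.47 j7 -0.652
```

Request:
move_arm(steps="0 0 0.0002 -0.003 170;0 0 0.0002 -0.003 170")

```text
clock: 10.63
position: [0.6201, 0.0762, 0.0245]
ee_rot: [0.057, 1.571, -0.061]
force: [-2.2, -6.7, 3.6]
width: 0.434
```

```bash
python3 st.py b scene;  python3 - <<'E'
from h import *
e=load("sceneb")["img"]
cv2.imwrite("pics/zb.png",cv2.resize(e[195:235,340:394],(756,560),interpolation=cv2.INTER_CUBIC))
E
```

```text
10.68 pos [0.62   0.0762 0.0245] F tool xyz [-3.44 -6.14 -2.9 ] T tool [ 0.389  0.427 -1.423] w 40.0 yaw z -4.31 j7 -0.65
```

View pics/zb.png

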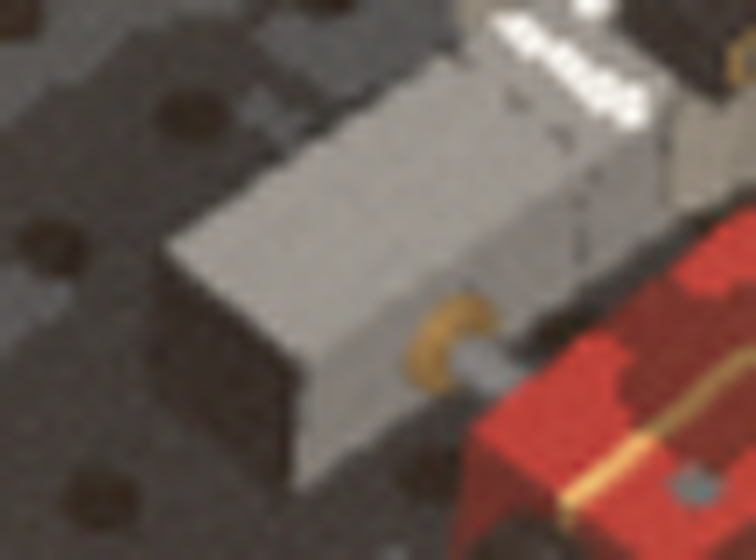

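The arm has stopped advancing at x=0.620. The lateral force has grown to -2.9 N and the twist moment is rising. In the picture the brass head at (450,345) bears on the tube's side, and the block has not moved. One more small press makes sure of the contact.

Request:
move_arm(steps="0 0 0.0003 -0.004 170;0 0 0.0003 -0.004 170;0 0 0.0003 -0.004 170")

```text
clock: 10.93
position: [0.6201, 0.0763, 0.0245]
ee_rot: [0.054, 1.572, -0.058]
force: [-2.6, -6.9, 5.1]
width: 0.434
```

```bash
python3 st.py c wrist scene; python3 rim.py c; python3 w.py c|head -1; python3 cap.py c | tail -9
```

```text
11.03 pos [0.6201 0.0763 0.0245] F tool xyz [-4.09 -7.   -3.3 ] T tool [ 0.287  0.593 -1.363] w 40.1 yaw z -4.07 j7 -0.646
ring [ 242   39  176  161 9284] [0.6273 0.1533] [0.0406 0.0408] rel tool y,z [0.0773 0.0018]
tube edges lat (tool z): -0.0198 0.0121 mid [ 0.0037  0.0041 -0.0018 -0.0109 -0.0109 -0.0089 -0.0076  0.0016]
182 358 [0.5034 0.1023 0.0096]
184 347 [0.4841 0.0736 0.0086]
186 353 [0.5045 0.0777 0.0109]
188 352 [0.5054 0.0723 0.007 ]
190 330 [0.4638 0.0194 0.0086]
192 364 [0.5451 0.0808 0.0112]
194 343 [0.5043 0.0326 0.01  ]
196 343 [0.5126 0.0232 0.0145]
198 359 [0.5486 0.0541 0.0082]
```

View pics/wristc.png

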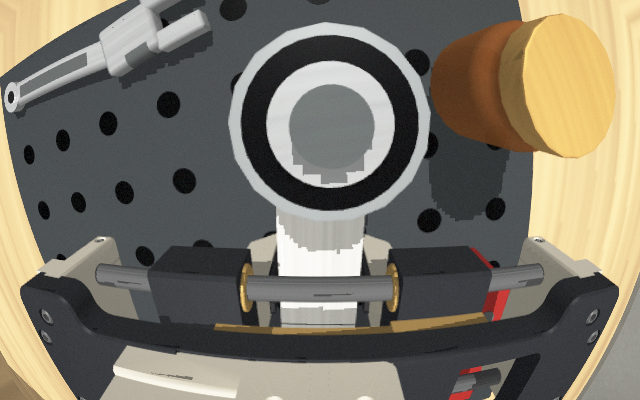

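Run:
```python
from h import *
from cell import arm
from scipy.spatial.transform import Rotation as R
s=arm.observe(); M=R.from_rotvec(s["ee_rot"]).as_matrix()
d=load("wristc"); g=cv2.cvtColor(d["img"],cv2.COLOR_BGR2GRAY).astype(float)
for y in range(204,240,4):
    dx=np.diff(g[y]); l=262+np.argmax(dx[262:290])+.5+.5; r=350+np.argmin(dx[350:378])+1
    Q=fplane(d,[(l,y),(r,y)],.052)[:,:2]-s["position"][:2]
    print(y,l,r,np.round(Q@M[:2,2],4),np.round((Q@M[:2,2]).mean(),4),np.round(Q@M[:2,1],4))
```

```text
204 273.0 356 [-0.0214  0.0156] -0.0029 [0.0385 0.0385]
208 276.0 378 [-0.0202  0.0257] 0.0028 [0.0366 0.0366]
212 276.0 369 [-0.0202  0.0216] 0.0007 [0.0347 0.0347]
216 276.0 365 [-0.0203  0.0199] -0.0002 [0.0328 0.0328]
220 276.0 365 [-0.0204  0.02  ] -0.0002 [0.0309 0.0308]
224 276.0 364 [-0.0205  0.0196] -0.0004 [0.0289 0.0289]
228 276.0 364 [-0.0206  0.0197] -0.0004 [0.0269 0.0269]
232 276.0 363 [-0.0207  0.0194] -0.0007 [0.0249 0.0249]
236 268.0 363 [-0.0246  0.0195] -0.0026 [0.0228 0.0229]
```

The tube bears on the screw and the cope is still on the pipe (pipe at tool z +1.8 mm, tube middle near 0). I'll open just enough to clear it and lift straight up.

Request:
move_arm(steps="0 0 0 0 160;0 0 0 0 140;0 0 0 0 120;0 0 0 0 105;0 0 0 0 105;0 0 0 0 105;0 0 0 0 105")

```text
clock: 11.62
position: [0.6209, 0.0786, 0.0248]
ee_rot: [0.053, 1.57, -0.053]
force: [-0.6, 0.4, 0.4]
width: 0.587
```

```bash
python3 st.py
```

```text
11.62 pos [0.6209 0.0786 0.0248] F tool xyz [-0.42  0.34 -0.59] T tool [ 0.001 -0.118  0.007] w 54.0 yaw z -3.89 j7 -0.645
```

Request:
move_arm(steps="-0.01 0 0 0 105;-0.03 0 0 0 105;-0.07 0 0 0 105;-0.11 0 0 0 105;-0.15 0 0 0 105;-0.19 0 0 0 105;-0.2 0 0 0 105;-0.2 0 0 0 105")

```text
clock: 12.28
position: [0.6228, 0.0794, 0.23]
ee_rot: [0.055, 1.562, -0.052]
force: [0.2, 0.1, 0.9]
width: 0.586
```

Request:
move_arm(steps="0 -0.04 -0.02 0 105;0 -0.08 -0.04 0 105;0 -0.12 -0.06 0 105;0 -0.16 -0.08 0 105;0 -0.2 -0.1 0 105;0 -0.23 -0.12 0 105;0 -0.26 -0.13 0 105;0 -0.29 -0.14 0 105;0 -0.3 -0.15 0 105;0 -0.3 -0.15 0 105")

```text
clock: 13.12
position: [0.4475, -0.2144, 0.2237]
ee_rot: [0.058, 1.573, -0.059]
force: [1.4, -0.3, 0.3]
width: 0.587
```

```bash
python3 st.py d wrist scene top; python3 m.py d
python3 - <<'E'
from h import *
a=load("topd")["img"]
cv2.imwrite("pics/zd.png",cv2.resize(a[95:245,190:390],(800,600),interpolation=cv2.INTER_CUBIC))
E
```

```text
13.27 pos [ 0.451  -0.2098  0.2245] F tool xyz [ 0.27 -0.31  0.05] T tool [-0.006 -0.141 -0.003] w 54.1 yaw z -3.85 j7 0.094
top bright [255 154  62  23 931] medz 0.0512
  rect [0.6144 0.0328] [0.1405 0.0406] [[0.5879999995231628, -0.039000000804662704], [0.640999972820282, 0.10499999672174454]]
[[0.5875999927520752, -0.03519999980926514], [0.6280999779701233, -0.039000000804662704], [0.6412000060081482, 0.10090000182390213], [0.6007999777793884, 0.1046999990940094]]
top pipe [221 143  22  22 290] 0.11244651733673505 ((0.6255697011947632, 0.1480649709701538), 0.02452961727976799) ((0.625597357749939, 0.14806661009788513), (0.04765772819519043, 0.046546775847673416), 28.640398025512695)
top block [274 119  44  25 948] 0.06116743491118093 ((0.6923991441726685, 0.010955668985843658), (0.09933661669492722, 0.05354539677500725), 87.39549255371094) [[0.6633999943733215, -0.03739999979734421], [0.7168999910354614, -0.039900001138448715], [0.7214000225067139, 0.05939999967813492], [0.667900025844574, 0.061799999326467514]]
scene bright [352 185  51  36 637] medz 0.0498
  rect [0.6193 0.043 ] [0.1653 0.0426] [[0.5910000205039978, -0.04100000113248825], [0.6480000019073486, 0.12700000405311584]]
[[0.5907999873161316, -0.03739999979734421], [0.6331999897956848, -0.041200000792741776], [0.6478999853134155, 0.12349999696016312], [0.6054999828338623, 0.12720000743865967]]
scene pipe [397 164  17  13 142] 0.11062510162558353 ((0.6303378343582153, 0.14339417219161987), 0.026599902659654617) ((0.6300650238990784, 0.14367714524269104), (0.04445551335811615, 0.05092129856348038), 37.274208068847656)
scene block [373 207  39  31 590] 0.05964765662542598 ((0.6982070207595825, 0.005865391343832016), (0.10356239974498749, 0.05462779849767685), 88.18827819824219) [[0.6693000197410583, -0.04500000178813934], [0.7239000201225281, -0.046799998730421066], [0.7271000146865845, 0.0568000003695488], [0.6725000143051147, 0.05849999934434891]]
```

View pics/zd.png

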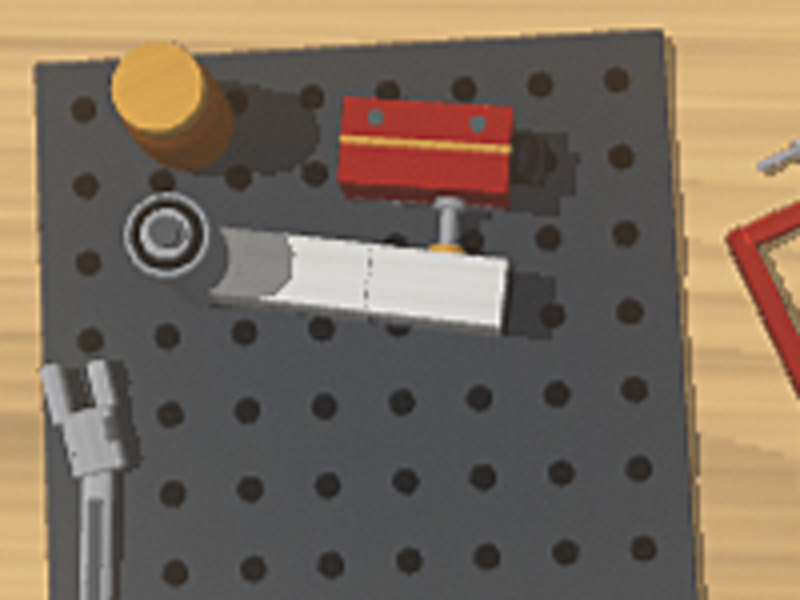

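From overhead the tube runs from the pipe at (165,235) to its cap at (505,295), and the brass head at (445,248) is on its side. The fit gives 0.4 mm lateral offset, and the block centre moved no more than 0.5 mm, which is camera noise. I'll check the seating along the tube with a sub-pixel comparison of the first and last top views.

```bash
cat > sub.py <<'E'
from h import *
from scipy.ndimage import map_coordinates
def proj(d,P):
    f=200/np.tan(np.radians(float(d["vfov"]))/2); E=d["extrinsics"]; c=(P-E[:3,3])@E[:3,:3]
    return np.stack([d["cx"]+f*c[:,0]/-c[:,2], d["cy"]-f*c[:,1]/-c[:,2]],-1)
def edges(tag,pipe,ang,c0,lo,hi,offs,sgn,n="top"):
    d=load(n+tag); g=cv2.cvtColor(d["img"],cv2.COLOR_BGR2GRAY).astype(float)
    u=np.array([np.cos(ang),np.sin(ang)]); v=np.array([-u[1],u[0]]); out=[]
    for o in offs:
        s=np.arange(lo,hi,.0002); P=np.c_[pipe+np.outer(s,u)+o*v+0*s[:,None],np.full(len(s),.052)]
        q=proj(d,P); I=map_coordinates(g,[q[:,1],q[:,0]],order=1)
        I=np.convolve(I,np.ones(5)/5,'same'); a=I[5:50].mean(); b=I[-50:-5].mean(); h=(a+b)/2
        k=np.where(np.diff(np.sign(I-h)))[0]; k=k[(k>4)&(k<len(s)-6)]; out.append(s[k[0]] if len(k) else np.nan)
    return np.array(out)
pipe=np.array([.6256,.148])
offs=[-.012,-.008,-.004,0,.004,.008,.012]
# before: tube axis through (0.5304,0.0502)
a0=np.radians(-135.9); u=np.array([np.cos(a0),np.sin(a0)]); o=np.array([.5304,.0502])
e=edges("0",o,a0,0,.07,.10,offs,-1); c=edges("0",o,a0,0,-.095,-.06,offs,1)
print("before: cap",np.round(e,4),"cope",np.round(c,4)); 
print("length cap-deepest (centre)",np.nanmedian(e)-c[2:5].max())
a1=np.radians(-95.35); e1=edges("d",pipe,a1,0,.17,.20,offs,-1); print("after: cap from pipe",np.round(e1,4),np.nanmedian(e1))
E
python3 sub.py
```

```text
before: cap [0.085  0.085  0.085  0.085  0.0848 0.0846 0.0846] cope [-0.0808 -0.0794 -0.0786 -0.0784 -0.0786 -0.0798 -0.0812]
length cap-deepest (centre) 0.16339999999999996
after: cap from pipe [0.186  0.1862 0.1862 0.1864 0.1862 0.186  0.1858] 0.18620000000000048
```

Deepest cope edge to cap measures 163.2 mm, so home should put the cap edge 187.2 mm from the pipe axis. It measures 186.2 mm, within 1 mm and inside image accuracy. Before handing in, I'll check that the bystanders stayed put.

Run:
```python
from h import *
a=cv2.cvtColor(load("top0")["img"],cv2.COLOR_BGR2GRAY).astype(np.float32);b=cv2.cvtColor(load("topd")["img"],cv2.COLOR_BGR2GRAY).astype(np.float32)
for n,(x0,y0,x1,y1) in {"jar":(212,100,248,140),"wrench":(200,180,224,268),"clamp":(368,124,426,204),"block":(272,116,322,160)}.items():
    A=a[y0:y1,x0:x1];B=b[y0:y1,x0:x1]; print(n,"shift px",np.round(cv2.phaseCorrelate(A,B),3) if 0 else cv2.phaseCorrelate(A,B),"meandiff",np.abs(A-B).mean())
from cell import arm
s=arm.observe(); print(s["clock"],np.abs(s["dq"]).max(),s["force"])
arm.sign_off()
```

```text
jar shift px ((0.08596574099085075, -0.02929428132654266), 0.9961593690017859) meandiff 15.710417
wrench shift px ((-0.014705123599748404, 0.015208264551404227), 1.0018975500707272) meandiff 14.078125
clamp shift px ((0.1282300751222074, 0.04373208664317474), 0.5127784663438797) meandiff 26.995258
block shift px ((0.28086410876524326, 0.26453726593998894), 0.4621574643452962) meandiff 19.432728
13.2667 0.018560434262153185 [ 0.03054388 -0.31141526 -0.27263672]
the job is handed in; nothing more can be done
```

The job is handed in. The tube is butted home on the pipe and lies against the stop screw; sign-off gave no verdict, so this rests on my own checks.

**What I did:**
- Gripped the tube at 15 N and slid it about 36 mm along the plate until the cope met the pipe. I felt about 8 N along the tube and about 1 N sideways, with the tube still about 0.76 rad off the line.
- Swung it about the pipe, keeping a push of about 6–7 N on it.
- Stepped in finely until it bore on the screw. The arm stopped advancing and the side force rose to about 3 N, so I estimate 3–4 N on the screw, against the block's 22 N limit.
- Opened the fingers just enough to clear, lifted straight up and moved the arm away. The clock read 13.3 s.

**Last checks (top camera):**

| Check | Result |
|---|---|
| Tube axis to pipe axis, sideways | 0.4 mm |
| Cap edge to pipe axis | 186.2 mm, against 187.2 mm expected when home |
| Tube angle off the nominal line | about 0.05 rad (limit 0.095) |
| Block, clamp, wrench and jar | no visible shift, under about 0.4 px or 1 mm |

**Disagreements:**
- The wrist camera read the pipe's position about 5 mm away from the top camera's. The scene camera's rim fit also differed by a few mm, so I relied on distances within one view and on felt contact.
- A coarser outline fit put the cap 2 mm (top view) to 2.5 mm (scene view) further from the pipe than home. I took the sub-pixel top view instead, since 1 px is about 2.3 mm.
- The whole-picture brightness difference before and after was large, because the arm's shadow moved. The image match was weak for the clamp and the block, so the block also rests on its measured centre, which moved no more than 0.5 mm.

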